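# Shut and level the spin coater

## Robot

A 6-joint arm with a two-finger parallel gripper is mounted at the origin on the work surface. World frame = base frame: x ahead of the robot, y to its left, z up, the work surface at z = 0. Lengths are in m, angles in rad, forces in N, time in s.
With the tool pointing down it reaches from about 0.425 to 0.95 m from the base axis. Payload 3.5 kg.
Tool frame: the origin (TCP) lies midway between the tips of the shut fingers; the grasp point (between the pads) lies grasp_offset behind it (grasp_offset is the distance from the TCP to the grasp point, in m); z points along the fingers, y is the direction in which the jaws open and shut (so a half turn about z gives the same grasp; the last joint's range is limited). The gripper opens to 85 mm and grips with 20 to 120 N. Pads are 22 mm wide; open, the fingers measure 114 mm over their backs; the gripper's body (76 mm by 85 mm) begins 54 mm behind the grasp point. The pads swing forward as they close: fully open they stand 13 mm farther back than shut.
Start: joints at [-1.377, 0.286, 1.577, -0, 1.279, -0.15], TCP at [0.228, -0.635, 0.231] pointing down, gripper open.
Joint ranges: [-2.77, 2.77], [-0.9, 2.22], [0.21, 2.48], [-1.53, 4.67], [0.24, 2.81], [-2.84, 2.84]. Speed limits (rad/s): [2.79, 2.79, 3.14, 3.14, 3.14, 3.14].

## Interface

Orientations are given as a unit quaternion [x, y, z, w].
In Python, from plant import * gives the robot as it stands.
- The arm moves only by the tool jog_arm, never from a script. Its argument "targets" is text: rows parted by semicolons, each of 7 numbers parted by spaces: the shift along the world's x, y, z in mm, then the turn, a rotation vector about the world's x, y, z in degrees, then the gripper's target within -1 to 1 (fully open at 1, half-way at 0, shut at -1). A call has 1 to 10 rows; each row shifts and turns the pose as measured when the row begins; what a row does not reach is not made up. A row lasts 1/12 s, in which the tool goes at most 41.7 mm and 7.16 degrees, less where a joint would pass 70% of its speed; a pose out of reach is approached as far as the arm can. A call with a gripper value outside its range is refused whole. The fingers move at their own pace and stop on an object; "force" is the grip in N (left out, the last holds). Time passes only in rows, so rows that do not move let the fingers close. It gives the time, the measured TCP pose, the force and the opening at its end, in the units of the state.
- get_state(): the state, without advancing time (a new reading comes with each control period).
- read_camera(name): name is "side" or "top"; returns a dict with "pixels" (420x560x3 uint8, blue, green, red), "mtx" (3x3 intrinsics, pixels), "world_from_camera" (4x4, takes a point from camera to world coordinates). Camera axes: x right, y up, looking along -z (the intrinsics and any distortion apply to the point x, -y, -z); pixel columns grow to the right and rows downward; lengths in m; the calibration is good to about 2 mm. A picture is of the moment at which its call begins. There is no depth.
- sign_off(): hands the job in, once; it reports no verdict.
Trained networks look in a picture, given as the dict that the camera call returned (one of the last four; its "shot" number tells which), for a name from the list of things; names that differ only in an ending like _2 or _b are one class to them, and where a whole thing is asked for, a point or a joint stands for the part that bears it (a point fixed in the world has none). Each returns a list of dicts, best first, with "p" (0 to 1); they miss things now and then, are a little off and sometimes report something else, mostly with a low value. They report only what shows in the picture. A call takes as long as a camera call. They do not tell look-alikes from the thing itself.
- spot_in(target, picture): "uv" ([column, row] in pixels, amid what is visible of it).
- silhouettes(target, picture): "mask" (420x560 bool, what is visible of it) and "uv" ([column, row] in pixels, amid what is visible of it).
- mark_of(target, picture): "uv" ([column, row] in pixels: a listed point, or the origin of a listed thing).
The state is a dict: "time": time; "qpos": joint angles; "dq": joint speeds; "joint_efforts": joint torques, N m; "eef_pos": TCP position; "tcp_rot": TCP orientation; "contact_force": force on the tool from outside, world axes, zero at the start; "wrist_torque": the same for the moment, N m; "opening": opening from 0.0 (shut) to 1.0 (fully open).
Only numpy, scipy, OpenCV 4.12 (cv2) and the standard library are available. Lean on these libraries where they do the work, as an engineer would, in place of code of your own. Each camera call takes 0.05 s, during which the arm holds its last target.

## Task

The spin coater is out of level: press its open lid shut until the catch snaps and it is fully closed, then turn the knob of the levelling foot at its side until the bubble of the spirit level on the base plate lies between its two lines. Then press the spirit level down flat where it lies and finish while still pressing it, not letting go, with the lid shut and the bubble still between the lines, so that the foot can be locked. Leave the other things on the bench undisturbed.

Things in the scene. Friction and masses are not known exactly. Their poses are not given: they have to be found in the camera images.
- stand: the spin coater: a white box on an aluminium base plate 265 x 200 mm, its top 36 mm above the bench. Origin on the bench under the coater, z up, x from its front (towards the robot, where the spirit level lies) to its back, y to its left. The box spans x -87 to 90, y -78 to 86 mm and rises to 118 mm; with the lid shut, 132 mm.
- lid (a joint): opening angle of the lid in rad: 0 fully shut, starts about 0.6 to 1.0, stays where it is left (stiff hinge, about 2 N at the front bar moves it). At about 0.09 rad it meets a sprung catch that takes about 8 to 9 N at the front bar, most of it right there; past about 0.05 rad it snaps down to 0 and stays.
- lid_hinge (a point): middle of the lid's hinge line, at the back of the coater; the lid turns about this point's y axis (level, across the coater). The point turns with the lid: its x axis points from the lid's front edge to the hinge, z out of the lid's upper face.
- lid_front (a point): point on the upper face of the lid's metal front bar, midway along it: 157 mm from the hinge axis along the lid, 10 mm above it, 15 mm inside the front edge. The lid is 164 mm wide, 10 mm thick; its upper face looks up and away from the robot while it is open. Axes as lid_hinge.
- knob (a point): centre of the ribbed round knob of the levelling foot, on its upright axis, right of the coater, 57 mm from its side wall. 36 mm in diameter, 24 mm high (88 to 112 mm above the bench), stem 12 mm, boss and lock ring below up to 64 mm. It turns in place, friction 0.06 N m, at least 2.8 rad past level before its stop, and starts 1.2 to 3 rad short of level. See bubble.
- level: engineer's spirit level lying across the base plate in front of the coater: grey iron, 34 x 180 x 46 mm, 0.7 kg. Origin at the centre of its underside, y along its length (to the coater's left), z up. A vial 70 mm long lies in the middle of its top, 44 mm up; the flat end blocks of the top (28 mm wide, 35 to 90 mm either side of the middle) are 46 mm up.
- bubble (a joint): place of the 18 mm long pale bubble in m along the level's y; 0 is centred, and within 0.0025 it lies between the two dark lines 23 mm apart. Starts 5 to 13 mm to the coater's left, the high side. Turning the knob clockwise seen from above raises the right side and moves the bubble to the right (towards minus), about 4.3 mm per rad; it settles in about 1 s.
- deck (a point): point on the upper face of the base plate under the middle of the level's place, 36 mm above the bench; z is the plate's normal, x and y as the stand.
- dropper: amber glass dropper bottle, 36 mm across and 95 mm tall, standing to the right of the knob; origin under its centre. Bystander.
- dish: flat covered glass dish, 96 mm across, 17 mm high, left of the coater; origin under its centre. Bystander.
- tweezers: steel tweezers, 130 mm long, lying flat on the bench on the left; origin under the middle. Bystander.
- probe: stainless steel probe, 175 mm long, lying on the orange mat on the right; origin under the middle. Bystander.
- caddy: yellow tool caddy 200 x 130 mm, 140 mm high at its handle, far left, origin under its centre. Bystander.
- beaker: glass beaker, 64 mm across, 85 mm tall, on the right; origin under its centre. Bystander.
Things that resemble listed ones, but are neither listed nor needed, are in the scene too. Several things have the shape of the level; the one meant has the colours described above.

How it is judged:
By the outcome, as a careful person would: the job done as asked, in the order asked, and still so for the second after the job is handed in, while the arm keeps its last pose, push and grip.
It also fails if it takes over 61 s, if anything falls off the work surface, if the arm or the gripper's body presses on something with over 40 N, if the wrist force passes 120 N, or if a joint passes its speed limit or range.

## Working session

There is one attempt and no reset: what is moved stays moved. The work goes in short steps, Python scripts to look and compute and a tool call to move; the robot and the scene stay as the last step left them, time stands still between calls to the robot, and variables do not carry over. Pictures are saved under pics/ and viewed, and the job is handed in when it is done.

Besides the shell and the picture viewer there is one more tool, called after "Request:" as name(argument=value, ...) on one line, values as JSON. jog_arm: Moves the arm, as the interface text tells. Its arguments: {"type":"object","properties":{"targets":{"type":"string"},"force":{"type":"number"}},"required":["targets"]}

```bash
mkdir -p pics; ls; cat > h.py <<'E'
from plant import *
import numpy as np, cv2
def shot(name,fn=None):
    d=read_camera(name)
    if fn: cv2.imwrite('pics/'+fn,d['pixels'])
    return d
def ray(d,uv):
    K=np.array(d['mtx']);T=np.array(d['world_from_camera'])
    n=np.linalg.inv(K)@np.array([uv[0],uv[1],1.])
    v=T[:3,:3]@np.array([n[0],-n[1],-n[2]])
    return T[:3,3],v/np.linalg.norm(v)
def atz(d,uv,z):
    o,v=ray(d,uv); return o+v*(z-o[2])/v[2]
def proj(d,p):
    K=np.array(d['mtx']);T=np.array(d['world_from_camera'])
    c=np.linalg.inv(T)@np.append(p,1.); q=K@np.array([c[0],-c[1],-c[2]]); return q[:2]/q[2]
def tri(d1,u1,d2,u2):
    o1,v1=ray(d1,u1);o2,v2=ray(d2,u2)
    A=np.stack([v1,-v2],1);s=np.linalg.lstsq(A,o2-o1,rcond=None)[0]
    a=o1+s[0]*v1;b=o2+s[1]*v2
    return (a+b)/2,np.linalg.norm(a-b)
E
python3 - <<'E'
from h import *
print(get_state())
a=shot('side','s0.png');b=shot('top','t0.png')
print(list(a.keys()),a['mtx'],a['world_from_camera'],b['mtx'],b['world_from_camera'])
for n in ['stand','lid_hinge','lid_front','knob','level','deck','dropper']:
    for d,l in((a,'side'),(b,'top')):
        print(n,l,[(np.round(x['uv'],1).tolist(),round(x['p'],2)) for x in mark_of(n,d)][:4])
E
```

```text
pics
{'time': 0.0, 'qpos': array([-1.37700272e+00,  2.87208030e-01,  1.57817976e+00,  9.63256857e-06,
        1.27860853e+00, -1.50028305e-01]), 'dq': array([-0.00136326, -0.00015275,  0.00077189,  0.00039631,  0.00050556,
       -0.00070189]), 'joint_efforts': array([ 2.96744065e-04, -4.05983591e+01, -2.92620850e+01, -1.72602759e-04,
        5.74538775e-03,  1.28985343e-05]), 'eef_pos': array([ 0.2274177 , -0.63483481,  0.22991745]), 'tcp_rot': array([ 9.85259194e-01,  1.71063951e-01, -2.16877627e-05, -1.20164370e-03]), 'contact_force': array([ 0.04254203, -0.66595826, -0.15174295]), 'wrist_torque': array([-0.02996744,  0.01242326, -0.00820691]), 'opening': 1.0027178915246118}
['pixels', 'mtx', 'world_from_camera', 'shot'] [[524.06410774   0.         281.07519031]
 [  0.         524.06410774 215.58527655]
 [  0.           0.           1.        ]] [[-0.83741284  0.34135269 -0.42687009 -0.1703903 ]
 [-0.54642474 -0.50479422  0.66828348  1.0021781 ]
 [ 0.01263881  0.79288154  0.60924471  0.96760554]
 [ 0.          0.          0.          1.        ]] [[414.44139953   0.         274.74
[... 370 characters left out ...]
d_hinge side [([194.6, 197.5], 0.88)]
lid_hinge top [([248.1, 135.9], 0.57)]
lid_front side [([233.8, 174.5], 0.96), ([312.2, 147.4], 0.45), ([229.4, 322.1], 0.3)]
lid_front top [([254.4, 165.1], 0.62)]
knob side [([121.5, 351.9], 0.62), ([232.3, 319.5], 0.57), ([247.3, 184.7], 0.49)]
knob top [([297.6, 158.0], 0.45)]
level side [([309.8, 208.9], 0.8), ([300.5, 351.6], 0.76), ([266.7, 244.5], 0.72), ([284.5, 168.2], 0.72)]
level top [([191.9, 282.5], 0.94), ([263.9, 207.8], 0.89), ([334.0, 203.5], 0.78), ([377.1, 149.7], 0.66)]
deck side [([264.4, 237.7], 0.6)]
deck top [([260.3, 206.8], 0.62), ([252.8, 165.1], 0.55)]
dropper side [([258.3, 189.2], 0.49)]
dropper top [([328.0, 148.9], 0.43)]
```

View pics/s0.png

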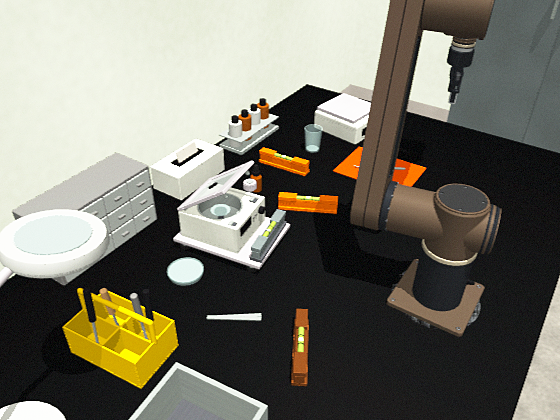

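View pics/t0.png

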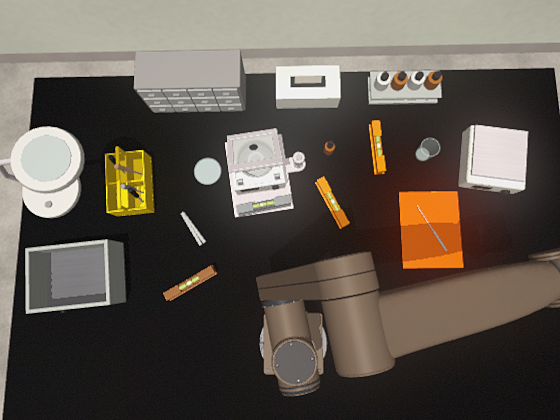

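The grey level lies on the coater's base plate, at side (268,236) and top (264,205). The orange and brown ones, at side (310,203), (284,160) and (300,348), are look-alikes because they aren't grey or on the plate. Next I'll check this in enlarged crops and compute the poses.

```bash
python3 - <<'E'
from h import *
a=cv2.imread('pics/s0.png');b=cv2.imread('pics/t0.png')
A=cv2.resize(a[150:280,165:300],None,fx=4,fy=4,interpolation=cv2.INTER_CUBIC)
B=cv2.resize(b[120:225,215:315],None,fx=4,fy=4,interpolation=cv2.INTER_CUBIC)
o=np.zeros((max(A.shape[0],B.shape[0]),A.shape[1]+B.shape[1]+0,3),np.uint8)
cv2.imwrite('pics/ca0.png',A);cv2.imwrite('pics/cb0.png',B)
E
```

```text
(no output)
```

View pics/ca0.png

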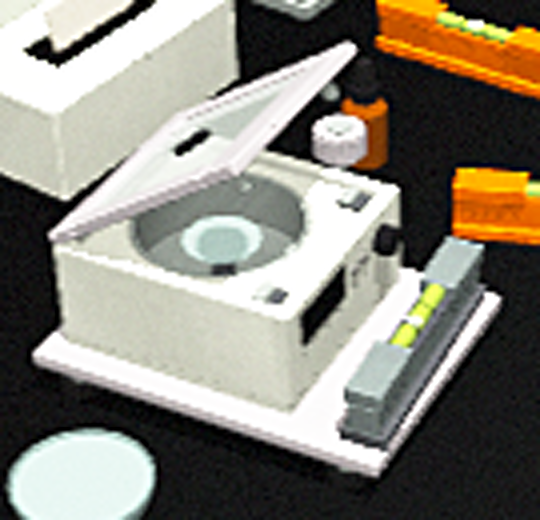

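View pics/cb0.png

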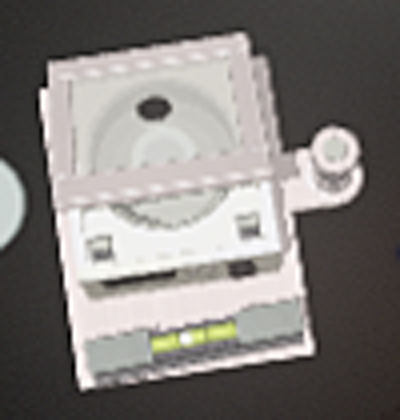

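```bash
python3 - <<'E'
from h import *
from scipy.optimize import least_squares
a=shot('side');b=shot('top')
S=lambda x,y:np.array([x/4+165-.375,y/4+150-.375]);T=lambda x,y:np.array([x/4+215-.375,y/4+120-.375])
# body points stand frame: box top corners; plate corners unknown (px front, back=px+.265, py right..)
obs=[(a,S(293,317),('b',-.087,.086,.118)),(a,S(398,186),('b',-.087,-.078,.118)),(a,S(55,242),('b',.09,.086,.118)),
(b,T(80,278),('b',-.087,.086,.118)),(b,T(281,253),('b',-.087,-.078,.118)),
(a,S(380,465),('p',0,1,.036)),(a,S(500,296),('p',0,0,.036)),(a,S(35,352),('p',1,1,.036)),
(b,T(83,384),('p',0,1,.036)),(b,T(313,350),('p',0,0,.036)),(b,T(42,90),('p',1,1,.036))]
def P(q,k):
    x,y,w,px,py=q
    if k[0]=='b': l=k[1:3]
    else: l=(px+.265*k[1],py+.2*k[2])
    c,s=np.cos(w),np.sin(w)
    return np.array([x+c*l[0]-s*l[1],y+s*l[0]+c*l[1],k[3]])
f=lambda q:np.concatenate([proj(d,P(q,k))-u for d,u,k in obs])
r=least_squares(f,[.6,.05,0.1,-.15,-.1],loss='soft_l1')
print(np.round(r.x,4),np.round(r.fun.reshape(-1,2),1))
np.save('pose.npy',r.x)
q=r.x;c,s=np.cos(q[2]),np.sin(q[2]);R=np.array([[c,-s],[s,c]])
loc=lambda p:np.append(R.T@(p[:2]-q[:2]),p[2]).round(4)
k,e=tri(a,S(339,140),b,T(336,150));print('knobtop-ish',k,e,loc(k))
kt=atz(b,T(336,150),.112);print('kt',kt,loc(kt)); 
kt=atz(a,S(339,127),.112);print('ks',kt,loc(kt))
# level blocks top z=.082: side ; block outer ends
for d,pts in((a,[S(380,370+10),S(460,255)]),(b,[T(118,350),T(272,322)])):
    for p in pts:
        w=atz(d,p,.082);print('blk',w.round(4),loc(w))
# lid front bar mids
l,e=tri(a,[233.8,174.5],b,[254.4,165.1]);print('lidf',l,e,loc(l))
l,e=tri(a,[194.6,197.5],b,[248.1,135.9]);print('hinge',l,e,loc(l))
print(atz(b,[330,148],.0475))
E
```

```text
[ 0.5871  0.1094  0.1439 -0.16   -0.0942] [[-1.4  0.2]
 [ 0.7 -0.3]
 [ 0.1  0.9]
 [ 0.1  0.7]
 [ 0.5 -0.8]
 [-0.8 -0.2]
 [ 0.7 -1. ]
 [-0.4 -0.4]
 [-0.6  1. ]
 [ 0.6  0.5]
 [-0.5 -0.2]]
knobtop-ish [ 0.59911369 -0.02490603  0.09776119] 0.0014821714359517467 [-0.0074 -0.1346  0.0978]
kt [ 0.59569609 -0.02411055  0.112     ] [-0.0106 -0.1334  0.112 ]
ks [ 0.59564187 -0.02191549  0.112     ] [-0.0104 -0.1312  0.112 ]
blk [0.4287 0.165  0.082 ] [-0.1488  0.0777  0.082 ]
blk [0.459  0.0245 0.082 ] [-0.139  -0.0656  0.082 ]
blk [0.4383 0.1552 0.082 ] [-0.1408  0.0667  0.082 ]
blk [0.46   0.0293 0.082 ] [-0.1372 -0.061   0.082 ]
lidf [0.54226954 0.11175689 0.22664865] 0.00462340174728075 [-0.044   0.0088  0.2266]
hinge [0.66627653 0.13920096 0.1213099 ] 0.0012529000772351251 [0.0826 0.0181 0.1213]
[ 0.64489293 -0.13352542  0.0475    ]
```

```bash
python3 -c "
from plant import *
print(grasp_offset)"
```

```text
0.0187
```

Request:
jog_arm(targets="0 0 38 0 0 0 -1;0 0 35 0 0 0 -1;16 37 0 0 0 7 -1;16 37 0 0 0 7 -1;16 37 0 0 0 7 -1;16 37 0 0 0 7 -1;16 37 0 0 0 7 -1;16 37 0 0 0 7 -1;16 37 0 0 0 7 -1;16 37 0 0 0 7 -1")

```text
time: 1.73
eef_pos: [0.3535, -0.3342, 0.3057]
tcp_rot: [0.784, 0.621, -0.002, 0.002]
contact_force: [1.6, -0.7, 0.2]
opening: 0.0
```

Request:
jog_arm(targets="16 37 0 0 0 7 -1;16 37 0 0 0 7 -1;16 37 0 0 0 7 -1;16 37 0 0 0 7 -1;16 37 0 0 0 7 -1;16 37 0 0 0 7 -1;16 37 0 0 0 7 -1;16 37 0 0 0 7 -1;16 37 0 0 0 7 -1;16 37 0 0 0 7 -1")

```text
time: 2.57
eef_pos: [0.5142, 0.0505, 0.31]
tcp_rot: [0.272, 0.962, 0.002, 0.009]
contact_force: [0.3, -0.4, 1.0]
opening: -0.0
```

Request:
jog_arm(targets="16 37 0 0 0 7 -1;16 30 0 0 0 7 -1;0 0 0 0 0 7 -1;0 0 0 0 0 0 -1")

```text
time: 2.9
eef_pos: [0.5479, 0.1285, 0.3104]
tcp_rot: [0.082, 0.997, 0.005, 0.009]
contact_force: [-0.2, -0.3, -0.8]
opening: -0.001
```

```bash
python3 - <<'E'
from h import *
s=get_state();print(s['eef_pos'],s['tcp_rot'],s['qpos'],s['contact_force'])
a=shot('side','s1.png');b=shot('top','t1.png')
A=cv2.resize(a['pixels'][100:270,165:315],None,fx=3,fy=3,interpolation=cv2.INTER_CUBIC)
cv2.imwrite('pics/ca1.png',A)
E
```

```text
[0.5478668  0.1285478  0.31038767] [0.08239929 0.99654369 0.00514037 0.00919851] [ 0.04666527 -0.02484288  1.77701439  0.00798582  1.36985864 -1.36065359] [-0.2333766  -0.32485508 -0.80324921]
```

View pics/ca1.png

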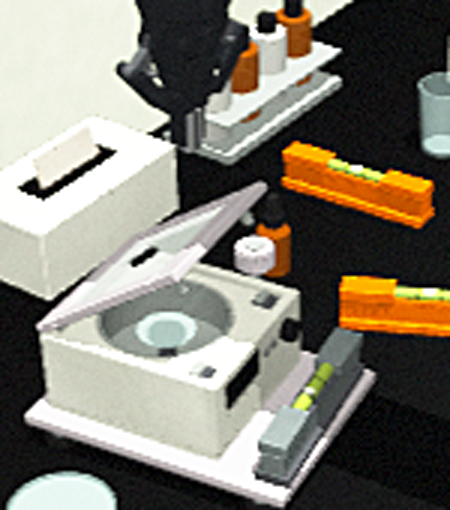

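Request:
jog_arm(targets="4 -20 -25 0 0 0 -1;0 0 -25 0 0 0 -1;0 0 -15 0 0 0 -1;-5 -1 -8 0 0 0 -1;-5 -1 -8 0 0 0 -1;-5 -1 -8 0 0 0 -1;-5 -1 -8 0 0 0 -1")

```text
time: 3.58
eef_pos: [0.5316, 0.0965, 0.2161]
tcp_rot: [0.098, 0.995, 0.006, 0.016]
contact_force: [0.4, 0.5, 1.5]
opening: -0.001
```

Request:
jog_arm(targets="-5 -1 -9 0 0 0 -1;-4 -1 -9 0 0 0 -1;-4 -1 -10 0 0 0 -1;-3 0 -10 0 0 0 -1;-3 0 -10 0 0 0 -1")

```text
time: 4.0
eef_pos: [0.5107, 0.0928, 0.1674]
tcp_rot: [0.099, 0.995, 0.006, 0.018]
contact_force: [0.5, -1.1, 0.2]
opening: -0.002
```

```bash
python3 - <<'E'
from h import *
s=get_state();print(s['eef_pos'],s['tcp_rot'],s['contact_force'])
a=shot('side','s2.png')
A=cv2.resize(a['pixels'][100:270,165:315],None,fx=3,fy=3,interpolation=cv2.INTER_CUBIC)
cv2.imwrite('pics/ca2.png',A)
E
```

```text
[0.51073488 0.0927957  0.16741781] [0.09872434 0.99493072 0.00561464 0.01829859] [ 0.53115203 -1.142786    0.22246408]
```

View pics/ca2.png

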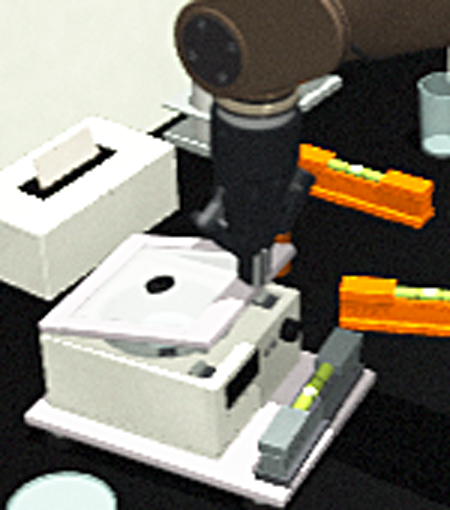

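The lid has closed most of the way, with the fingertip near its front edge at crop (262,292). I'll lift, move back onto the bar, and press straight down.

Request:
jog_arm(targets="0 0 15 0 0 0 -1;13 6 0 0 0 0 -1;0 0 -8 0 0 0 -1;0 0 -8 0 0 0 -1;0 0 -8 0 0 0 -1;-1 0 -8 0 0 0 -1;-1 0 -6 0 0 0 -1;0 0 0 0 0 0 -1")

```text
time: 4.72
eef_pos: [0.5177, 0.0985, 0.1355]
tcp_rot: [0.098, 0.995, 0.005, 0.013]
contact_force: [-0.6, -0.4, -0.2]
opening: -0.003
```

Request:
jog_arm(targets="0 0 -5 0 0 0 -1;0 0 -5 0 0 0 -1;0 0 0 0 0 0 -1")

```text
time: 4.97
eef_pos: [0.5191, 0.0984, 0.1332]
tcp_rot: [0.098, 0.995, 0.005, 0.013]
contact_force: [-0.0, -0.6, -0.1]
opening: -0.004
```

Request:
jog_arm(targets="0 0 -6 0 0 0 -1;0 0 -8 0 0 0 -1")

```text
time: 5.13
eef_pos: [0.5207, 0.0984, 0.1307]
tcp_rot: [0.097, 0.995, 0.004, 0.012]
contact_force: [-31.3, -1.7, 62.7]
opening: 0.002
```

```bash
python3 - <<'E'
from h import *
s=get_state();print(s['eef_pos'],s['tcp_rot'],s['contact_force'])
a=shot('side','s3.png')
A=cv2.resize(a['pixels'][150:270,165:315],None,fx=5,fy=5,interpolation=cv2.INTER_CUBIC)
cv2.imwrite('pics/ca3.png',A)
E
```

```text
[0.52071935 0.09843436 0.1306871 ] [0.09742392 0.99515793 0.00402481 0.01237197] [-31.31425042  -1.6954628   62.72247183]
```

View pics/ca3.png

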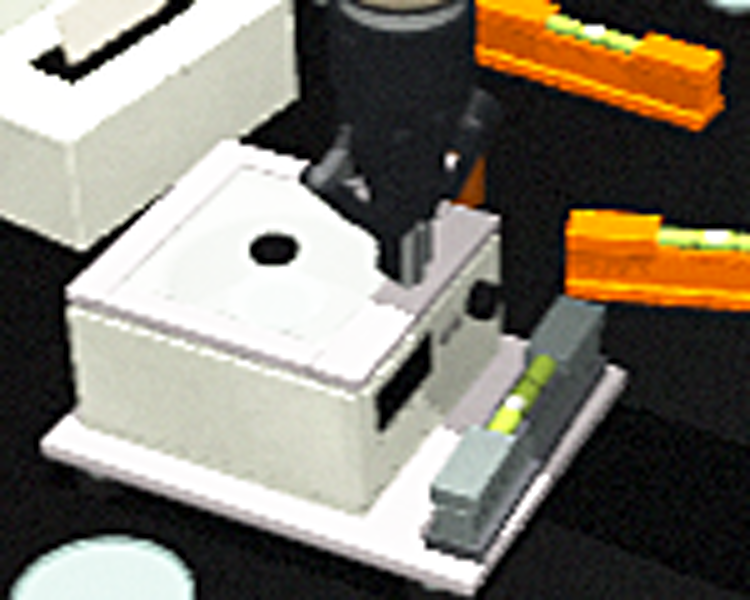

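Request:
jog_arm(targets="0 0 30 0 0 0 -1;0 0 40 0 0 0 0.3;20 -30 0 0 0 0 0.4;20 -35 0 0 0 0 0.4;20 -35 0 0 0 0 0.4;14 -22 0 0 0 0 0.4;0 0 0 0 0 0 0.4;0 0 0 0 0 0 0.4")

```text
time: 5.85
eef_pos: [0.5948, -0.0281, 0.204]
tcp_rot: [0.095, 0.995, 0.003, 0.013]
contact_force: [0.7, -0.9, -0.4]
opening: 0.699
```

```bash
cat >> h.py <<'E'
from scipy.spatial.transform import Rotation as Ro
def rep(yaw=None):
    s=get_state();p=s['eef_pos'];R=Ro.from_quat(s['tcp_rot']);M=R.as_matrix()
    y=np.arctan2(M[1,0],M[0,0])
    yt=y if yaw is None else yaw
    D=Ro.from_matrix([[np.cos(yt),np.sin(yt),0],[np.sin(yt),-np.cos(yt),0],[0,0,-1]])
    print('t',round(s['time'],2),'p',p.round(4),'yaw',round(np.degrees(y),1),'corr deg',np.degrees((D*R.inv()).as_rotvec()).round(1),'q',s['qpos'].round(2),'F',s['contact_force'].round(1),'M',s['wrist_torque'].round(2),'op',round(s['opening'],3))
E
python3 - <<'E'
from h import *
rep()
a=shot('side','s4.png');b=shot('top','t4.png')
A=cv2.resize(a['pixels'][150:270,165:315],None,fx=5,fy=5,interpolation=cv2.INTER_CUBIC)
cv2.imwrite('pics/ca4.png',A)
E
```

```text
t 5.85 p [ 0.5948 -0.0281  0.204 ] yaw 169.1 corr deg [-0.2  1.6 -0. ] q [-0.22  0.12  1.82  0.01  1.17 -1.61] F [ 0.7 -0.9 -0.4] M [ 0.   -0.04  0.02] op 0.699
```

View pics/ca4.png

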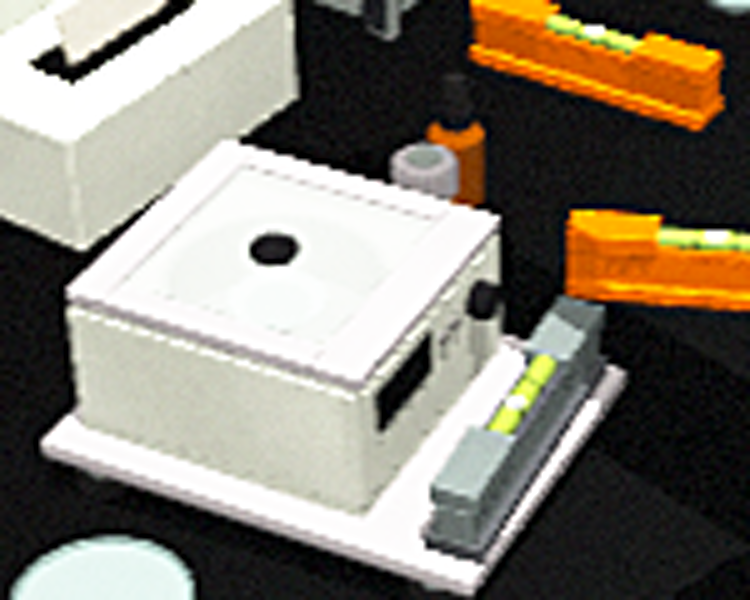

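Request:
jog_arm(targets="1 4 0 0 1.6 0 0.4;0 0 -35 0 0 0 0.4;0 0 -35 0 0 0 0.4;0 0 -25 0 0 0 0.4;0 0 -15 0 0 0 0.4;0 0 -8 0 0 0 0.4;0 0 0 0 0 0 0.4")

```text
time: 6.53
eef_pos: [0.5932, -0.0145, 0.0854]
tcp_rot: [0.089, 0.996, 0.002, 0.002]
contact_force: [-1.3, -6.8, 9.2]
opening: 0.697
```

```bash
python3 - <<'E'
from h import *
rep()
a=shot('side','s5.png');b=shot('top','t5.png')
A=cv2.resize(a['pixels'][130:250,190:310],None,fx=4,fy=4,interpolation=cv2.INTER_CUBIC)
cv2.imwrite('pics/ca5.png',A)
E
```

```text
t 6.53 p [ 0.5932 -0.0145  0.0854] yaw 169.8 corr deg [-0.2  0.3 -0. ] q [-0.2   0.27  1.89  0.01  0.98 -1.59] F [-1.3 -6.8  9.2] M [-0.44  0.09  0.01] op 0.697
```

View pics/ca5.png

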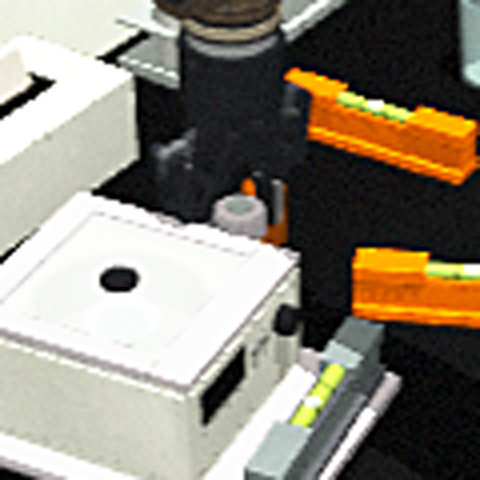

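Request:
jog_arm(targets="0 0 10 0 0 0 0.4;0 0 25 0 0 0 0.4;2 -9 0 0 0 0 0.4;0 0 0 0 0 0 0.4")

```text
time: 6.97
eef_pos: [0.5941, -0.0205, 0.1239]
tcp_rot: [0.087, 0.996, 0.002, 0.003]
contact_force: [0.3, -0.8, -0.2]
opening: 0.697
```

```bash
python3 - <<'E'
from h import *
rep()
a=shot('side','s6.png');b=shot('top','t6.png')
A=cv2.resize(a['pixels'][130:250,190:310],None,fx=5,fy=5,interpolation=cv2.INTER_CUBIC)
cv2.imwrite('pics/ca6.png',A)
E
```

```text
t 6.97 p [ 0.5941 -0.0205  0.1239] yaw 170.0 corr deg [-0.2  0.3 -0. ] q [-0.21  0.22  1.87  0.01  1.05 -1.61] F [ 0.3 -0.8 -0.2] M [-0.01  0.    0.  ] op 0.697
```

View pics/ca6.png

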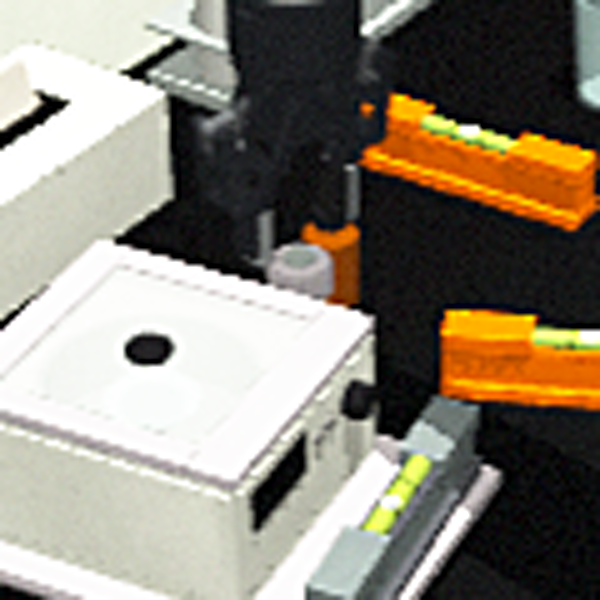

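Request:
jog_arm(targets="2 -4 0 0 0 0 0.3;0 0 0 0 0 0 0.3;0 0 -10 0 0 0 0.3;0 0 -10 0 0 0 0.3;0 0 0 0 0 0 0.3")

```text
time: 7.48
eef_pos: [0.5946, -0.023, 0.0995]
tcp_rot: [0.087, 0.996, 0.003, 0.001]
contact_force: [-0.6, -0.2, -0.9]
opening: 0.65
```

```bash
python3 - <<'E'
from h import *
rep()
E
```

```text
t 7.48 p [ 0.5946 -0.023   0.0995] yaw 170.0 corr deg [-0.4  0.1 -0. ] q [-0.21  0.25  1.87  0.01  1.01 -1.61] F [-0.6 -0.2 -0.9] M [-0.01 -0.03 -0.01] op 0.65
```

Request:
jog_arm(targets="2 -1 -9 0 0 0 0.3;0 0 -9 0 0 0 0.3;0 0 0 0 0 0 0.3")

```text
time: 7.73
eef_pos: [0.5975, -0.0244, 0.0797]
tcp_rot: [0.087, 0.996, 0.003, 0.001]
contact_force: [-0.8, -1.9, 6.5]
opening: 0.653
```

Request:
jog_arm(targets="0 0 0 0 0 0 -1;0 0 0 0 0 0 -1;0 0 0 0 0 0 -1;0 0 0 0 0 0 -1", force=35)

```text
time: 8.07
eef_pos: [0.5979, -0.0241, 0.0789]
tcp_rot: [0.087, 0.996, 0.004, 0.001]
contact_force: [-1.3, 0.1, 3.6]
opening: 0.41
```

```bash
python3 - <<'E'
from h import *
rep()
a=shot('side','s7.png');b=shot('top','t7.png')
A=cv2.resize(a['pixels'][130:250,190:310],None,fx=5,fy=5,interpolation=cv2.INTER_CUBIC)
cv2.imwrite('pics/ca7.png',A)
E
```

```text
t 8.07 p [ 0.5979 -0.0241  0.0789] yaw 170.0 corr deg [-0.5  0.1 -0. ] q [-0.21  0.29  1.87  0.01  0.98 -1.61] F [-1.3  0.1  3.6] M [-0.    0.1  -0.03] op 0.41
```

View pics/ca7.png

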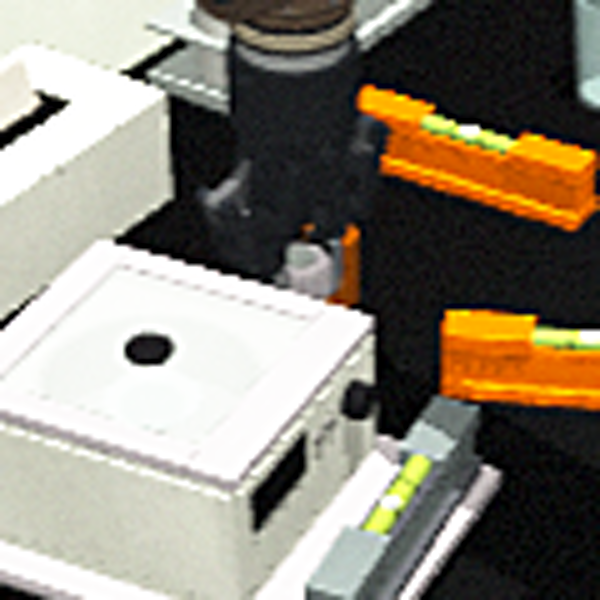

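```bash
cat >> h.py <<'E'
def rect(d,out,c=(-.1405,.003),yaw=None):
    q=np.load('pose.npy');w=q[2] if yaw is None else yaw
    R=np.array([[np.cos(q[2]),-np.sin(q[2])],[np.sin(q[2]),np.cos(q[2])]])
    c0=q[:2]+R@np.array(c)
    # stand-frame patch y +-100mm, x +-20mm at z=.081
    src=[];dst=[]
    for (lx,ly) in((-.025,-.1),(-.025,.1),(.025,.1),(.025,-.1)):
        p=c0+R@np.array([lx,ly]);src.append(proj(d,np.append(p,.081)));dst.append([(.1-ly)*4000,(.025-lx)*4000])
    H=cv2.getPerspectiveTransform(np.float32(src),np.float32(dst))
    im=cv2.warpPerspective(d['pixels'],H,(800,200),flags=cv2.INTER_CUBIC)
    return im
E
python3 - <<'E'
from h import *
a=shot('side');b=shot('top')
im=np.vstack([rect(a,0),rect(b,0)])
for i in range(0,800,100): cv2.line(im,(i,0),(i,400),(0,0,255) if i==400 else (255,0,0),1)
cv2.imwrite('pics/r7.png',im)
E
```

```text
(no output)
```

View pics/r7.png

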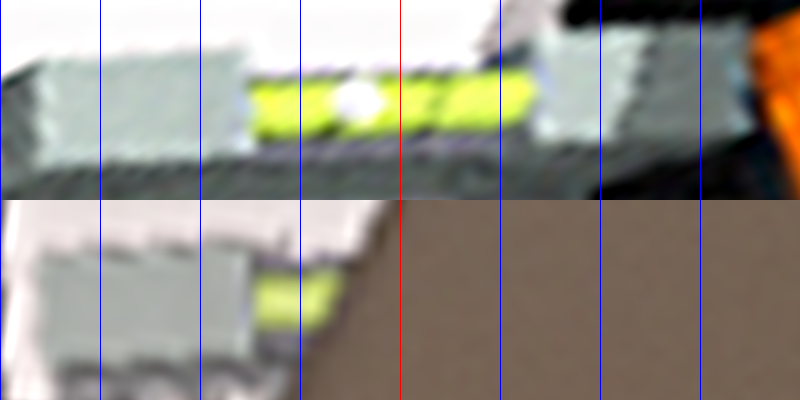

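Request:
jog_arm(targets="0 0 0 0 0 -7 -1;0 0 0 0 0 -7 -1;0 0 0 0 0 -7 -1;0 0 0 0 0 -7 -1;0 0 0 0 0 -7 -1", force=40)

```text
time: 8.68
eef_pos: [0.5975, -0.0251, 0.079]
tcp_rot: [0.39, 0.921, 0.002, 0.002]
contact_force: [-2.3, -1.2, 2.2]
opening: 0.411
```

```bash
cat > m.py <<'E'
from h import *
import sys
rep()
a=shot('side','s%s.png'%sys.argv[1])
r=rect(a,0)
g=r[85:118].astype(float)
prof=g.min(2).mean(0) # blue/min channel high for bubble
sub=prof[260:530]; 
w=np.clip(prof-0.5*(np.median(sub)+sub.max()),0,None);w[:262]=0;w[525:]=0
print('bubble px',(w*np.arange(800)).sum()/w.sum(),'mm',(391-(w*np.arange(800)).sum()/w.sum())/4)
A=cv2.resize(a['pixels'][130:250,190:310],(600,600),interpolation=cv2.INTER_CUBIC)
cv2.imwrite('pics/m%s.png'%sys.argv[1],np.vstack([r[:, 50:650],cv2.resize(A,(400,400))[:, :].copy() if 0 else np.pad(cv2.resize(A,(400,400)),((0,0),(0,200),(0,0)))]))
E
python3 m.py 8
```

```text
t 8.68 p [ 0.5975 -0.0251  0.079 ] yaw 134.1 corr deg [-0.2  0.3 -0. ] q [-0.21  0.29  1.88  0.    0.97 -0.99] F [-2.3 -1.2  2.2] M [0.06 0.14 0.09] op 0.411
bubble px 361.1798150025342 mm 7.455046249366447
```

View pics/m8.png

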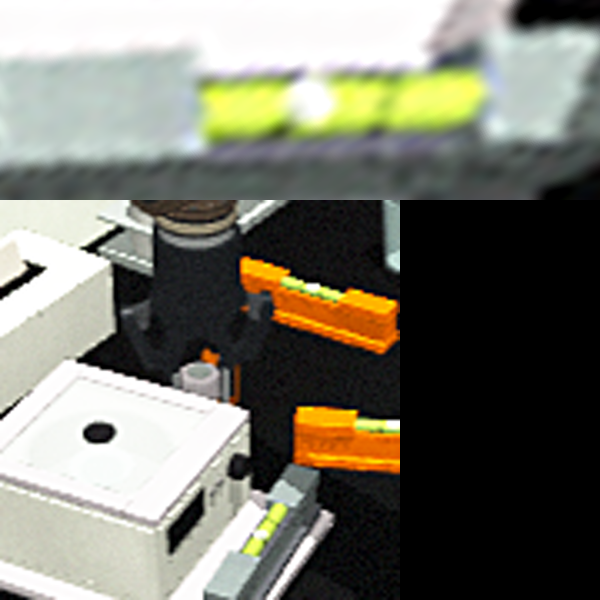

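Request:
jog_arm(targets="0 1 0 0 0 -7 -1;0 0 0 0 0 -7 -1;0 0 0 0 0 -7 -1;0 0 0 0 0 -7 -1;0 0 0 0 0 -7 -1;0 0 0 0 0 -7 -1;0 0 0 0 0 -7 -1;0 0 0 0 0 -7 -1;0 0 0 0 0 -7 -1;0 0 0 0 0 -7 -1")

```text
time: 9.57
eef_pos: [0.5955, -0.0257, 0.079]
tcp_rot: [0.853, 0.522, -0.001, 0.002]
contact_force: [-2.7, 0.2, 3.0]
opening: 0.409
```

Request:
jog_arm(targets="0 0 0 0 0 0 -1;0 0 0 0 0 0 -1;0 0 0 0 0 0 -1;0 0 0 0 0 0 -1;0 0 0 0 0 0 -1;0 0 0 0 0 0 -1;0 0 0 0 0 0 -1;0 0 0 0 0 0 -1;0 0 0 0 0 0 -1;0 0 0 0 0 0 -1")

```text
time: 10.4
eef_pos: [0.5956, -0.0257, 0.079]
tcp_rot: [0.849, 0.529, -0.001, 0.003]
contact_force: [-1.9, 0.3, 3.1]
opening: 0.41
```

```bash
python3 m.py 9
```

```text
t 10.4 p [ 0.5956 -0.0257  0.079 ] yaw 63.8 corr deg [ 0.3  0.1 -0. ] q [-0.21  0.28  1.88 -0.01  0.97  0.25] F [-1.9  0.3  3.1] M [-0.07 -0.06 -0.08] op 0.41
bubble px 388.3031985489892 mm 0.6742003627526998
```

View pics/m9.png

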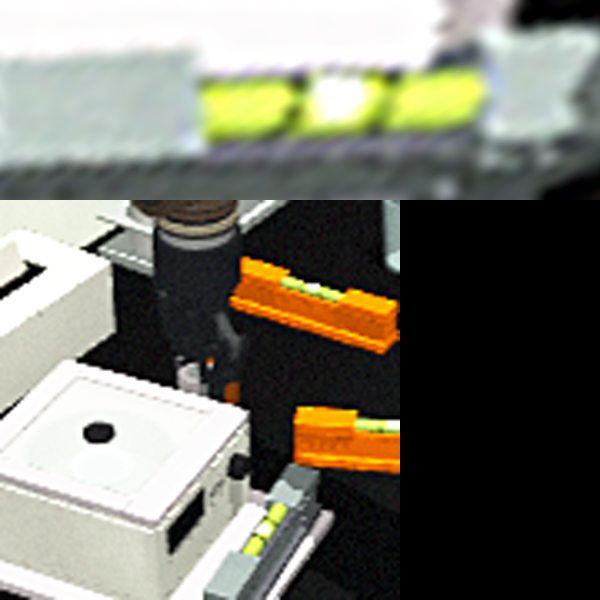

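Request:
jog_arm(targets="0 0 0 0 0 0 0.3;0 0 0 0 0 0 0.3;0 0 0 0 0 0 0.3;0 0 25 0 0 0 0.3;0 0 35 0 0 0 0.3;0 0 35 0 0 0 0.3;0 0 20 0 0 0 0.5")

```text
time: 11.03
eef_pos: [0.5874, -0.024, 0.1855]
tcp_rot: [0.849, 0.529, -0.009, -0.006]
contact_force: [0.5, -0.7, 0.5]
opening: 0.748
```

```bash
python3 m.py 10; python3 -c "
from h import *
rep(np.radians(8.2))"
```

```text
t 11.03 p [ 0.5874 -0.024   0.1855] yaw 63.9 corr deg [ 0.  -1.3  0. ] q [-0.21  0.15  1.82 -0.01  1.19  0.25] F [ 0.5 -0.7  0.5] M [ 0.01 -0.1  -0.1 ] op 0.748
bubble px 388.424948807086 mm 0.6437627982284937
t 11.08 p [ 0.5894 -0.0243  0.1894] yaw 63.9 corr deg [ -0.4  -0.9 -55.7] q [-0.21  0.15  1.82 -0.01  1.19  0.25] F [ 1.3 -0.4  3.6] M [ 0.04 -0.06  0.01] op 0.752
```

View pics/m10.png

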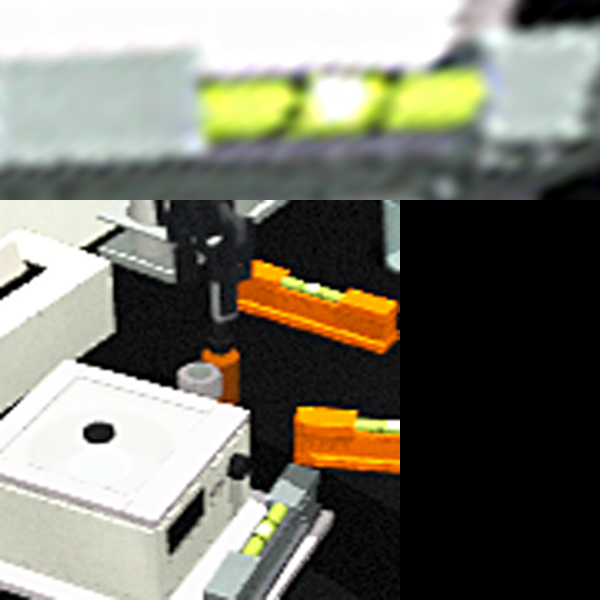

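Request:
jog_arm(targets="-18 15 15 0 0 -7 1;-18 15 5 0 0 -7 1;-18 15 0 0 0 -7 1;-18 15 0 0 0 -7 1;-18 15 0 0 0 -7 1;-18 15 0 0 0 -7 1;-18 15 0 0 0 -7 1;-17 13 0 0 0 -7 1;0 0 0 0 0 0 1;0 0 0 0 0 0 1")

```text
time: 11.92
eef_pos: [0.4404, 0.0969, 0.2076]
tcp_rot: [0.998, 0.057, -0.005, -0.005]
contact_force: [0.3, 0.4, 0.4]
opening: 1.004
```

```bash
python3 -c "
from h import *
rep(np.radians(8.2))
a=shot('side','s11.png')
a=shot('top','t11.png')
"
```

```text
t 11.92 p [0.4404 0.0969 0.2076] yaw 6.5 corr deg [-0.5 -0.6  1.7] q [-0.01 -0.2   2.13  0.01  1.23  1.44] F [0.3 0.4 0.4] M [ 0.    0.01 -0.06] op 1.004
```

Request:
jog_arm(targets="5 -3 0 -0.5 -0.6 1.7 1;0 0 -35 0 0 0 1;0 0 -35 0 0 0 1;0 0 -25 0 0 0 1;0 0 -8 0 0 0 1;0 0 0 0 0 0 1")

```text
time: 12.52
eef_pos: [0.4536, 0.0892, 0.1042]
tcp_rot: [0.997, 0.073, 0.006, 0.001]
contact_force: [-0.9, -0.4, 1.0]
opening: 1.0
```

```bash
python3 m.py 12; python3 -c "
from h import *
rep(np.radians(8.2))
q=np.load('pose.npy');s=get_state()
c,n=np.cos(q[2]),np.sin(q[2]);print(np.array([[c,n],[-n,c]])@(s['eef_pos'][:2]-q[:2]))
a=cv2.imread('pics/s12.png');cv2.imwrite('pics/c12.png',cv2.resize(a[150:280,195:325],None,fx=4.5,fy=4.5,interpolation=cv2.INTER_CUBIC))
"
```

```text
t 12.52 p [0.4536 0.0892 0.1042] yaw 8.4 corr deg [0.1 0.6 0. ] q [-0.03 -0.05  2.19 -0.    0.98  1.4 ] F [-0.9 -0.4  1. ] M [-0.01  0.04  0.01] op 1.0
bubble px 387.2180902526382 mm 0.9454774368404486
t 12.57 p [0.4539 0.0892 0.1049] yaw 8.4 corr deg [ 0.1  0.7 -0.2] q [-0.03 -0.05  2.19 -0.    0.98  1.4 ] F [-0.4 -0.1 -0. ] M [ 0.01  0.02 -0.01] op 1.001
[-0.1347613  -0.00092915]
```

View pics/c12.png

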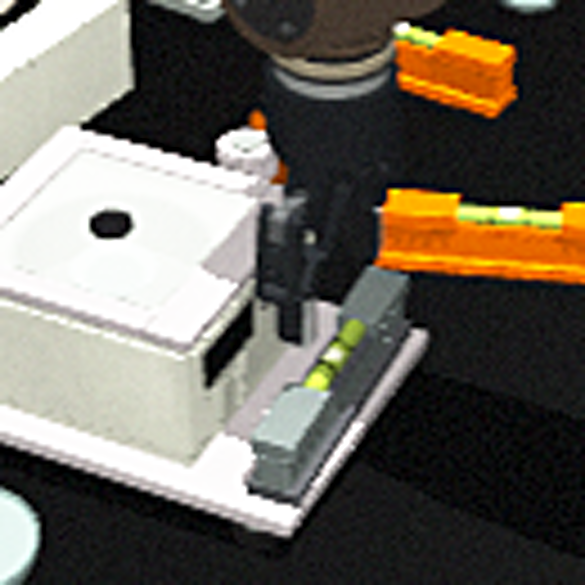

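Request:
jog_arm(targets="-8 5 0 0 0.6 0 1;0 0 0 0 0 0 1;-1 0 -10 0 0 0 1;-1 0 -8 0 0 0 1;0 0 0 0 0 0 1")

```text
time: 12.98
eef_pos: [0.4484, 0.0942, 0.0921]
tcp_rot: [0.997, 0.073, 0.006, 0.001]
contact_force: [0.0, 0.5, -0.1]
opening: 1.001
```

```bash
python3 m.py 13; python3 -c "
from h import *
rep(np.radians(8.2))
q=np.load('pose.npy');s=get_state()
c,n=np.cos(q[2]),np.sin(q[2]);print(np.array([[c,n],[-n,c]])@(s['eef_pos'][:2]-q[:2]))
a=cv2.imread('pics/s13.png');cv2.imwrite('pics/c13.png',cv2.resize(a[150:280,195:325],None,fx=4.5,fy=4.5,interpolation=cv2.INTER_CUBIC))
"
```

```text
t 12.98 p [0.4484 0.0942 0.0921] yaw 8.4 corr deg [0.1 0.7 0. ] q [-0.01 -0.04  2.21 -0.    0.96  1.41] F [ 0.   0.5 -0.1] M [-0.05 -0.01  0.01] op 1.001
bubble px 387.1756914934222 mm 0.9560771266444448
t 13.03 p [0.4487 0.0942 0.0926] yaw 8.4 corr deg [ 0.1  0.8 -0.2] q [-0.01 -0.04  2.21 -0.    0.96  1.41] F [-0.9 -0.3  0.3] M [ 0.01 -0.03 -0.  ] op 1.004
[-0.13917802  0.00482803]
```

View pics/c13.png

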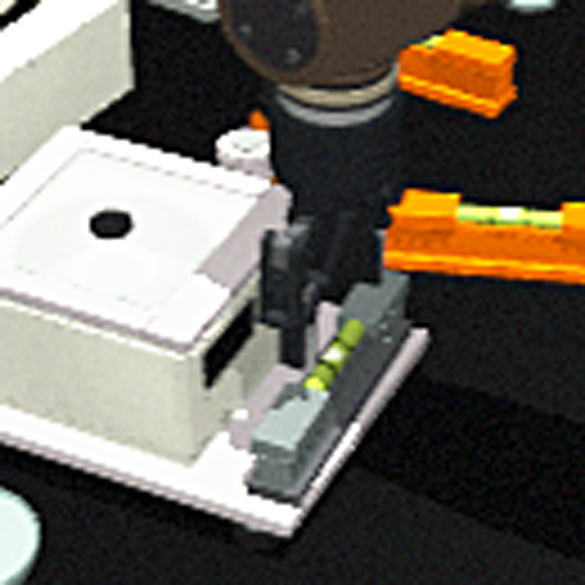

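Request:
jog_arm(targets="-3 0 -6 0 0.6 0 1;-1 0 -6 0 0 0 1;-1 0 -5 0 0 0 1;0 0 0 0 0 0 1")

```text
time: 13.37
eef_pos: [0.4438, 0.0943, 0.0747]
tcp_rot: [0.997, 0.073, 0.002, 0.001]
contact_force: [0.1, -0.4, -0.5]
opening: 1.001
```

```bash
python3 m.py 14; python3 -c "
from h import *
rep(np.radians(8.2))
q=np.load('pose.npy');s=get_state()
c,n=np.cos(q[2]),np.sin(q[2]);print(np.array([[c,n],[-n,c]])@(s['eef_pos'][:2]-q[:2]))
a=cv2.imread('pics/s14.png');cv2.imwrite('pics/c14.png',cv2.resize(a[150:280,195:325],None,fx=4.5,fy=4.5,interpolation=cv2.INTER_CUBIC))
"
```

```text
t 13.37 p [0.4438 0.0943 0.0747] yaw 8.4 corr deg [0.1 0.2 0. ] q [-0.01 -0.01  2.22 -0.    0.93  1.41] F [ 0.1 -0.4 -0.5] M [-0.02  0.03  0.02] op 1.001
bubble px 387.5418873482504 mm 0.864528162937404
t 13.42 p [0.444  0.0943 0.0751] yaw 8.4 corr deg [ 0.1  0.2 -0.2] q [-0.01 -0.01  2.22 -0.    0.93  1.41] F [-0.5  0.2  0.2] M [0.01 0.01 0.02] op 0.997
[-0.14376691  0.00554825]
```

View pics/c14.png

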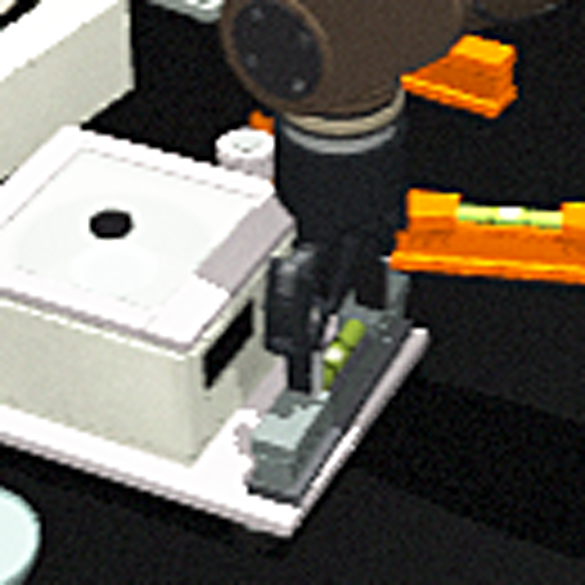

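Request:
jog_arm(targets="1 0 -4 0 0 0 1;0 0 -3 0 0 0 1")

```text
time: 13.58
eef_pos: [0.4458, 0.0943, 0.0687]
tcp_rot: [0.997, 0.073, 0.002, 0.001]
contact_force: [-9.4, -2.1, 26.2]
opening: 1.0
```

Request:
jog_arm(targets="0 0 -2 0 0 0 1")

```text
time: 13.67
eef_pos: [0.4459, 0.0943, 0.0688]
tcp_rot: [0.997, 0.074, 0.001, 0.001]
contact_force: [-11.3, -2.2, 27.5]
opening: 0.999
```

Request:
jog_arm(targets="-1 0 -1.5 0 0 0 1")

```text
time: 13.75
eef_pos: [0.4456, 0.0943, 0.0689]
tcp_rot: [0.997, 0.074, 0.001, 0.001]
contact_force: [-0.5, -0.5, 5.7]
opening: 1.004
```

Request:
jog_arm(targets="-1 0 -1.5 0 0 0 1;-1 0 -1.5 0 0 0 1")

```text
time: 13.92
eef_pos: [0.4457, 0.0943, 0.0689]
tcp_rot: [0.997, 0.074, 0.002, 0.001]
contact_force: [-3.1, -0.9, 7.9]
opening: 1.0
```

```bash
python3 m.py 15;  python3 -c "
from h import *
rep(np.radians(8.2))
a=cv2.imread('pics/s15.png');cv2.imwrite('pics/c15.png',cv2.resize(a[150:280,195:325],None,fx=4.5,fy=4.5,interpolation=cv2.INTER_CUBIC))
"
```

```text
t 13.92 p [0.4457 0.0943 0.0689] yaw 8.5 corr deg [0.1 0.2 0. ] q [-0.01  0.    2.22 -0.    0.91  1.41] F [-3.1 -0.9  7.9] M [0.24 0.47 0.11] op 1.0
bubble px 387.22856291238196 mm 0.9428592719045099
t 13.97 p [0.4457 0.0943 0.0688] yaw 8.5 corr deg [ 0.1  0.2 -0.3] q [-0.01  0.    2.22 -0.    0.91  1.41] F [-3.1 -0.1  7.3] M [0.18 0.45 0.12] op 1.0
```

View pics/c15.png

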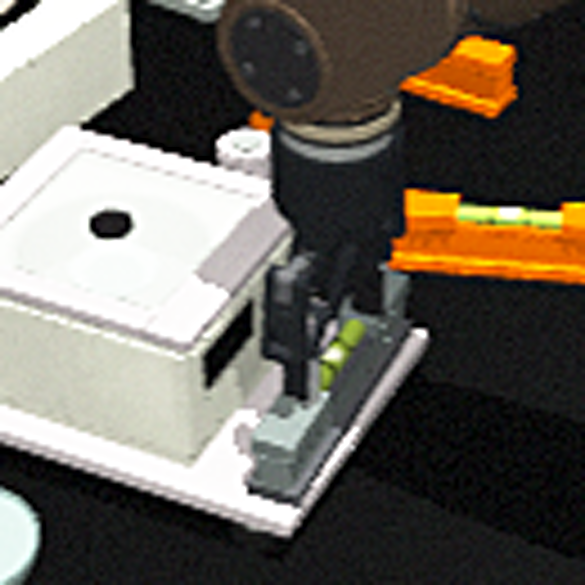

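View pics/m15.png

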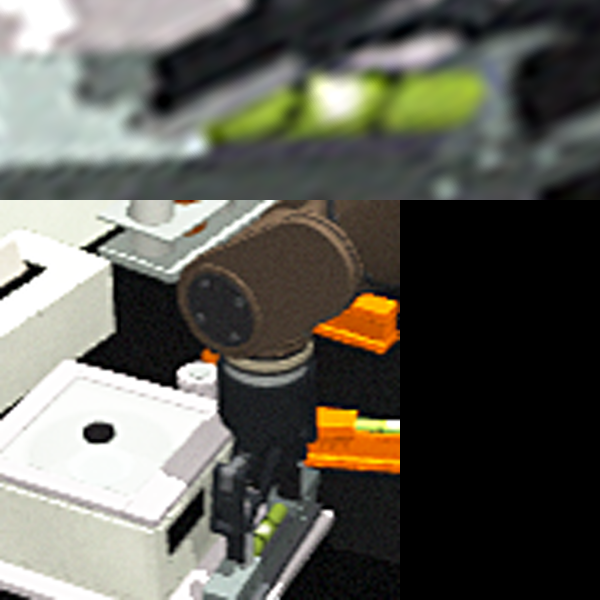

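Request:
jog_arm(targets="-1 0 -2.5 0 0 0 1")

```text
time: 14.05
eef_pos: [0.4459, 0.0943, 0.0687]
tcp_rot: [0.997, 0.075, 0.002, 0.001]
contact_force: [-7.7, -2.7, 20.6]
opening: 0.999
```

```bash
python3 -c "
from h import *
rep()
for i in range(12):shot('side')
rep()"; python3 m.py 16
```

```text
t 14.05 p [0.4459 0.0943 0.0687] yaw 8.6 corr deg [0.1 0.2 0. ] q [-0.01  0.    2.22 -0.    0.91  1.41] F [-7.7 -2.7 20.6] M [0.46 1.35 0.19] op 0.999
t 14.65 p [0.4459 0.0943 0.0688] yaw 8.6 corr deg [0.1 0.3 0. ] q [-0.01  0.    2.22 -0.    0.91  1.41] F [-4.8 -1.7 14.3] M [0.41 0.97 0.24] op 1.0
t 14.65 p [0.4459 0.0943 0.0688] yaw 8.6 corr deg [0.1 0.3 0. ] q [-0.01  0.    2.22 -0.    0.91  1.41] F [-4.8 -1.7 14.3] M [0.41 0.97 0.24] op 1.0
bubble px 387.4165806166102 mm 0.8958548458474525
```

View pics/m16.png

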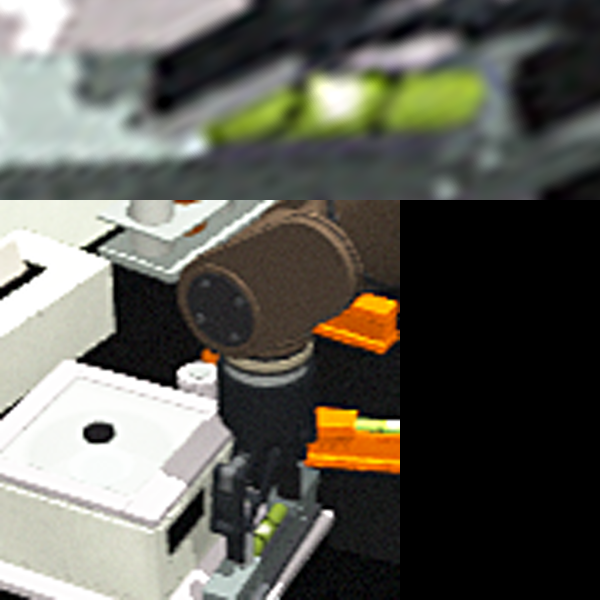

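```bash
python3 -c "
from h import *
for i in range(20):shot('side')
rep()
b=shot('top','t17.png')
s=get_state()
if s['contact_force'][2]>9: print(sign_off())
"
```

```text
t 15.7 p [0.4459 0.0943 0.0688] yaw 8.6 corr deg [0.1 0.3 0. ] q [-0.01  0.    2.22 -0.    0.91  1.41] F [-4.7 -1.3 14. ] M [0.37 0.96 0.33] op 0.999
the job is handed in; nothing more can be done
None
```

View pics/t17.png

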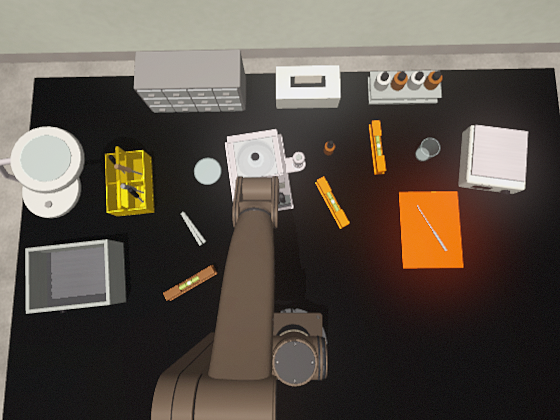

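The job is handed in at about 15.8 s of the 61 s allowed. The lid is shut, the bubble is between its lines, and the arm is still pressing the spirit level.

- **Lid:** I pressed it down at the front bar. It lies flat in every later picture, and the bar stopped the fingers at about 131 mm, against the 132 mm expected when shut. No snap was read directly. The last lid press peaked at about 63 N down (70 N in all) at the wrist through the fingertips, well above the catch's 9 N but below the 120 N limit.
- **Knob:** I gripped it and turned it about 106° clockwise. The bubble measured 0.6–0.9 mm off centre by the calibration and about 0 mm by the dark lines. It stayed there after I let go of the knob and while I pressed the level.
- **Spirit level:** The open fingers press on both end blocks. The force held at about 14 N down for over a second before I handed in, with about 5 N sideways, and the level did not move.
- **Contacts along the way:** On the first approach to the knob, the gripper touched something, probably the coater's edge or the knob, with about 9 N. I backed off and approached again.
- **Bystanders:** The final top picture shows all of them where they started.

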